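Catch a hammer-head bolt in the rack strut and slide it up to the sprung stop

ROBOT

A 6-joint arm with a two-finger parallel gripper is mounted at the origin on the work surface. World frame = base frame: x ahead of the robot, y to its left, z up, the work surface at z = 0. Lengths are in mm, angles in rad, forces in N, time in s.
With the tool pointing down it reaches from about 350 to 775 mm from the base axis. Payload 7.3 kg.
Tool frame: the origin (TCP) lies midway between the tips of the shut fingers; the grasp point (between the pads) lies 19 mm behind it; x points along the fingers, y is the direction in which the jaws open and shut, and the axes are right-handed (so a half turn about x gives the same grasp; the last joint's range is limited). The gripper opens to 92 mm and grips with 3 to 60 N. Pads are 19 mm wide; open, the fingers measure 130 mm over their backs; the gripper's body (75 mm by 190 mm) begins 47 mm behind the grasp point.
Start: joints at [1.103, 0.342, 1.524, -0, 1.275, -0.146], TCP at [166.03, 498.075, 226.741] pointing down, gripper open.
Joint ranges: [-2.53, 2.53], [-0.77, 2.02], [0.04, 2.7], [-1, 4.14], [0.28, 2.66], [-3.11, 3.11]. Speed limits (rad/s): [2.57, 2.57, 3.14, 3.14, 3.14, 3.14].

INTERFACE

Orientations are given as [roll, pitch, yaw] about the fixed x, y, z axes, in that order (R = Rz(yaw) Ry(pitch) Rx(roll)).
In Python, from plant import bot gives the robot as it stands. The module is installed in compiled form; this text tells all that it offers.
- The arm moves only by the shell command python3 -m handwheel 'ROWS' [OPENING]. ROWS is JSON, a list that holds one entry, the list of rows, each a list of 4 numbers: the shift along the tool's x, y, z in cm, then the turn about the tool's x in rad. A call has 1 to 8 rows; each row shifts and turns the commanded pose from where the row before left it, along the tool's axes as they then stand; what a row does not reach is not made up. A row lasts 1/12 s, in which the tool goes at most 41.7 mm and 7.16 degrees, less where a joint would pass 70% of its speed; a pose out of reach is approached as far as the arm can. A call is refused whole if a number of a shift passes 4.17 or a number of a turn 0.125, either way. A call with a gripper value outside its range is refused whole. OPENING is the opening, from 0 (shut) to 1 (fully open), set as the call begins (- or left out, the last holds). The fingers move at their own pace and stop on an object; the grip force is fixed at half the most. Time passes only in rows, so rows that do not move let the fingers close. It gives the time, the measured TCP pose, the force and the opening at its end, in the units of the state.
- bot.get_obs(): the state, without advancing time (a new reading comes with each control period).
- bot.capture(name): name is "side" or "top"; returns (picture, depth): 384x512x3 uint8, red, green, blue; 384x512 float32, mm along the optical axis (not along the pixel's ray), 0 where there is no reading.
- bot.camera_model(name): a dict with "fx", "fy", "cx", "cy" (pixels), "position" and "rotation" of the camera in the world. Camera axes: x right, y down, z forward; pixel columns grow to the right and rows downward; lengths in mm; the calibration is good to about 2 mm. A picture is of the moment at which its call begins. camera_model takes no time and is no camera call.
- bot.close_job(): hands the job in, once; it reports no verdict.
Trained networks look in the newest picture that a camera, given by its name, has taken for a name from the list of things; names that differ only in an ending like _2 or _b are one class to them, and where a whole thing is asked for, a point or a joint stands for the part that bears it (a point fixed in the world has none). Each returns a list of dicts, best first, with "conf" (0 to 1); they miss things now and then, are a little off and sometimes report something else, mostly with a low value. They report only what shows in the picture. A call takes as long as a camera call. They do not tell look-alikes from the thing itself.
- bot.find_in(camera, label): "bbox" ([left, top, width, height] in pixels, round what is visible of it).
- bot.spot_point(camera, label): "point" ([column, row] in pixels: a listed point, or the origin of a listed thing).
The state is a dict: "time": time; "joint_positions": joint angles; "dq": joint speeds; "tau": joint torques, N m; "tool_pos": TCP position; "tcp_rot": TCP orientation; "contact_force": force on the tool from outside, world axes, zero at the start; "moment": the same for the moment, N m; "grip_width": finger opening in mm.
Only numpy, scipy, OpenCV 4.12 (cv2) and the standard library are available. Lean on these libraries where they do the work, as an engineer would, in place of code of your own. Each camera call takes 0.05 s, during which the arm holds its last target.

TASK

Put the hammer-head bolt down into the slot of the aluminium strut with its head lengthwise, press it down against the spring strip inside, give it a quarter turn so that the head lies crosswise, and let it rise until it catches under both lips. Then, still caught, slide it along the slot to the sprung stop until it has pushed the plunger about half way in, and let go of it there. Work gently, by feel: never put more than about 45 N on the strut, never drive the plunger to its bottom (it goes in only 6 mm), and leave everything else where it stands.

Things in the scene. Friction and masses are not known exactly. Their poses are not given: they have to be found in the camera images.
- bolt: The hammer-head bolt, 66 mm tall, 120 g or so, standing on its head on the bench at the start. From below: steel head 34 (x) x 19 (y) x 7 mm high; round stem 14 mm across from 7 to 40 mm; black grip bar 44 (x) x 14 (y) mm, from 40 to 66 mm. Head and bar both run along its x axis. Origin: centre of the head's underside; z up the stem.
- strut: Slotted aluminium strut fixed to the bench, 300 (x) x 50 (y) x 41 mm high, closed floor and sides; the slot opens upwards along its whole length. Origin: centre of its underside; x along the slot towards the sprung stop, z up. Mouth of the slot 22 mm wide (y -11 to 11), lips 5 mm thick (z 36 to 41), cavity under them 42 mm wide.
- seat (a point): Point in the strut's slot, mid-length, axes as the strut, 29 mm above its underside: the height of the bolt's origin when the bolt is caught (head pushed up against the lips with about 4 N). To turn, the head must be lower: bolt's origin 2 to 4 mm below this height; hard bottom 7 mm below it. Sliding the caught bolt meets several newtons of friction.
- strip_top (a point): Top of the spring strip when it is free, mid-length: 33 mm above the strut's underside. The flat steel strip lies in the cavity, nearly as long as the slot, goes straight down by up to 11 mm to a hard bottom and springs back: about 3 N to start it, 9 N at the bottom.
- plunger (a joint): Travel (m) of the sprung stop's plunger: 0 out, 0.006 bottomed. It takes 6 to 7 N to push in, clearly felt, and pushes back with 1 to 2 N, which the caught bolt withstands. Its flat end, 14 mm wide, 37.5 to 47.5 mm above the bench, meets the bolt's stem, 34 mm on the -x side of the centre of a grey block (40 mm long, 17 high) clamped on at strut x = 60 to 128 mm: not reported, so feel or look for it.
- stud_a: round-knob stud, 44 mm tall, knob 34 mm across, round foot; a bystander. Origin: centre of the underside (long or lying things: about the middle).
- stud_b: a second round-knob stud, same as stud_a; a bystander. Origin: centre of the underside (long or lying things: about the middle).
- wrench: steel wrench 150 mm long lying flat; a bystander. Origin: centre of the underside (long or lying things: about the middle).
- reagent: white jar with black cap, 64 mm across, 120 mm tall; a bystander. Origin: centre of the underside (long or lying things: about the middle).
- flask: green conical glass flask, 82 mm across, 104 mm tall; a bystander. Origin: centre of the underside (long or lying things: about the middle).
- dishes: clear low round stack of dishes, 90 mm across, 30 mm tall; a bystander. Origin: centre of the underside (long or lying things: about the middle).
- cornerplate: square aluminium plate 70 x 70 x 6 mm lying flat; a bystander. Origin: centre of the underside (long or lying things: about the middle).
Not all that is in view belongs to the job. What is shaped like the bolt but red is not meant.

How it is judged:
By the outcome, as a careful person would: the job done as asked, in the order asked, and still so for the second after the job is handed in, with the robot touching nothing.
It also fails if it takes over 67 s, if anything falls off the work surface, if the arm or the gripper's body presses on something with over 40 N, if the wrist force passes 120 N, or if a joint passes its speed limit or range.

## Working session

There is one attempt and no reset: what is moved stays moved. The work goes in short steps, Python scripts to look and compute and a shell command to move; the robot and the scene stay as the last step left them, time stands still between calls to the robot, and variables do not carry over. Pictures are saved under pics/ and viewed, and the job is handed in when it is done.

```bash
mkdir -p pics
cat > h.py <<'E'
import numpy as np, cv2
from plant import bot
from scipy.spatial.transform import Rotation as Ro
def cam(n):
    m=bot.camera_model(n); return m
def world(m,u,v,d):
    p=np.array([(u-m['cx'])/m['fx']*d,(v-m['cy'])/m['fy']*d,d])
    return np.array(m['rotation'])@p+np.array(m['position'])
def onplane(m,u,v,z):
    r=np.array(m['rotation'])@np.array([(u-m['cx'])/m['fx'],(v-m['cy'])/m['fy'],1]); c=np.array(m['position'])
    return c+r*(z-c[2])/r[2]
def proj(m,p):
    q=np.array(m['rotation']).T@(np.array(p)-np.array(m['position'])); return m['fx']*q[0]/q[2]+m['cx'],m['fy']*q[1]/q[2]+m['cy']
E
python3 - <<'E'
from h import *
o=bot.get_obs(); print({k:np.round(v,3) for k,v in o.items()})
for n in ['top','side']:
    im,d=bot.capture(n); cv2.imwrite(f'pics/{n}0.png',im[:,:,::-1]); np.save(f'{n}0.npy',d); m=cam(n); print(n,m)
    for l in ['bolt','strut','plunger']:
        print(l,bot.find_in(n,l)[:3],bot.spot_point(n,l)[:3])
E
```

```text
{'time': np.float64(0.0), 'joint_positions': array([ 1.103,  0.343,  1.525,  0.   ,  1.275, -0.146]), 'dq': array([-0.   , -0.001, -0.001,  0.   ,  0.001,  0.   ]), 'tau': array([  0.   , -43.124, -24.422,   0.072,   0.056,  -0.   ]), 'tool_pos': array([165.827, 497.683, 226.037]), 'tcp_rot': array([-1.718,  1.569, -2.04 ]), 'contact_force': array([ 0.187, -0.266,  0.237]), 'moment': array([-0.001,  0.01 , -0.003]), 'grip_width': np.float64(91.567)}
top {'fx': 376.27065892068305, 'fy': 376.27065892068305, 'cx': 252.07055014763645, 'cy': 195.5236083947885, 'position': array([ 441.71767359,   27.31728722, 1115.65288109]), 'rotation': array([-3.00431245, -0.00375634, -1.58263351])}
bolt [{'bbox': [341.7, 178.1, 18.2, 16.3], 'conf': 0.5}, {'bbox': [356.4, 205.0, 16.2, 14.4], 'conf': 0.47}] [{'point': [344.1, 188.2], 'conf': 0.51}, {'point': [358.9, 212.6], 'conf': 0.44}]
strut [{'bbox': [181.3, 189.6, 107.0, 53.5], 'conf': 0.57}, {'bbox': [208.8, 131.8, 29.5, 26.8], 'conf': 0.38}] [{'point': [236.1, 213.5], 'conf': 0.95}]Traceback (most recent call last):
  File "<stdin>", line 6, in <module>
ValueError: it knows: bolt, cornerplate, dishes, flask, reagent, seat, strip_top, strut, stud, wrench
```

```bash
sed -i "s/m=bot.camera_model(n); return m/m=dict(bot.camera_model(n)); m['rotation']=Ro.from_euler('xyz',m['rotation']).as_matrix(); return m/" h.py
python3 - <<'E'
from h import *
for n in ['side']:
    im,d=bot.capture(n); cv2.imwrite(f'pics/{n}0.png',im[:,:,::-1]); np.save(f'{n}0.npy',d); m=cam(n); print(n,m)
    for l in ['bolt','strut','seat']:
        print(l,bot.find_in(n,l)[:3] if l!='seat' else '',bot.spot_point(n,l)[:3])
im=cv2.imread('pics/top0.png'); cv2.imwrite('pics/top0c.png',cv2.resize(im[100:290,140:400],None,fx=3,fy=3,interpolation=cv2.INTER_CUBIC))
E
```

```text
side {'fx': 376.84331176504764, 'fy': 376.84331176504764, 'cx': 259.1747889040889, 'cy': 192.48610186407436, 'position': array([ 427.75951402, -675.43356592,  632.99403318]), 'rotation': array([[ 0.98030307, -0.11980649,  0.1570105 ],
       [-0.19739022, -0.6207359 ,  0.75876482],
       [ 0.0065571 , -0.77481182, -0.63215794]])}
bolt [{'bbox': [265.4, 295.9, 22.0, 38.5], 'conf': 0.94}, {'bbox': [302.7, 271.8, 22.4, 34.5], 'conf': 0.6}, {'bbox': [209.3, 151.4, 70.6, 84.2], 'conf': 0.56}] [{'point': [306.5, 296.7], 'conf': 0.95}, {'point': [272.6, 323.2], 'conf': 0.89}]
strut [{'bbox': [209.9, 152.2, 71.9, 82.7], 'conf': 0.65}] [{'point': [242.4, 198.1], 'conf': 0.93}]
seat  [{'point': [238.4, 188.4], 'conf': 0.8}, {'point': [239.2, 187.1], 'conf': 0.55}]
```

View pics/top0c.png

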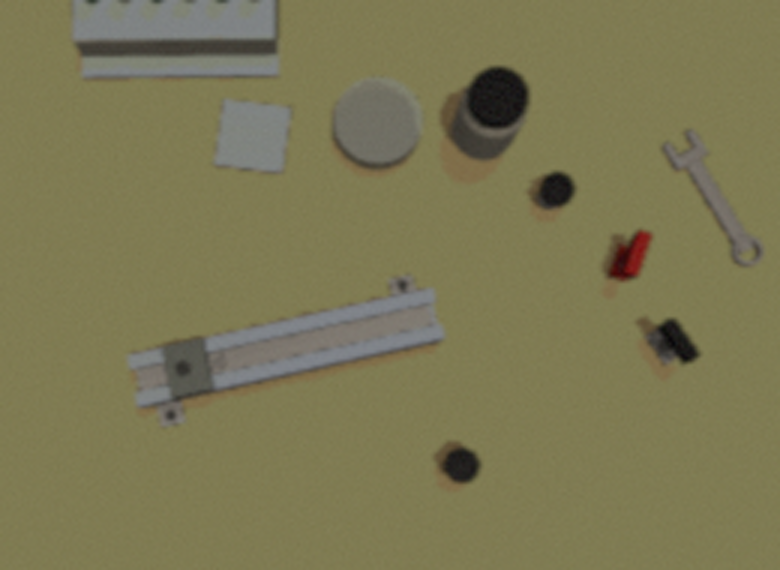

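View pics/side0.png

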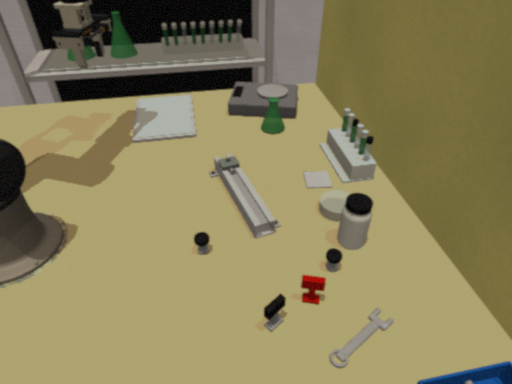

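```bash
cat > meas.py <<'E'
from h import *
d=np.load('top0.npy'); m=cam('top')
v,u=np.mgrid[0:384,0:512]
P=np.stack([(u-m['cx'])/m['fx']*d,(v-m['cy'])/m['fy']*d,d],-1)@m['rotation'].T+m['position']
np.save('P.npy',P)
print('bench z',[np.round(P[y,x],1) for y,x in [(280,300),(150,330),(230,330)]])
def box(z0,z1,u0,u1,v0,v1):
    k=(P[...,2]>z0)&(P[...,2]<z1)&(u>=u0)&(u<u1)&(v>=v0)&(v<v1)&(d>0)
    return P[k]
q=box(36,50,180,292,190,240)
r=cv2.minAreaRect(q[:,:2].astype(np.float32)); print('strut',r,len(q),np.median(q[:,2]))
q=box(50,70,180,292,190,240); print('block',cv2.minAreaRect(q[:,:2].astype(np.float32)),len(q),np.median(q[:,2]),q[:,:2].mean(0))
q=box(54,75,350,380,195,230); print('bar',cv2.minAreaRect(q[:,:2].astype(np.float32)),len(q),np.median(q[:,2]))
im=cv2.imread('pics/top0.png')
a=cv2.resize(im[195:235,175:235],None,fx=13,fy=13,interpolation=cv2.INTER_CUBIC); 
b=cv2.resize(im[195:235,345:385],None,fx=13,fy=13,interpolation=cv2.INTER_CUBIC)
cv2.imwrite('pics/za.png',a); cv2.imwrite('pics/zb.png',b)
s=cv2.imread('pics/side0.png')
cv2.imwrite('pics/zs.png',cv2.resize(s[145:240,195:295],None,fx=6,fy=6,interpolation=cv2.INTER_CUBIC))
cv2.imwrite('pics/zs2.png',cv2.resize(s[285:345,250:330],None,fx=9,fy=9,interpolation=cv2.INTER_CUBIC))
E
python3 meas.py
```

```text
bench z [array([ 346.3, -115.3,   -2.2]), array([ 733.9, -218.4,   -2.9]), array([ 490.1, -207.3,    3.3])]
strut ((534.187255859375, 70.01293182373047), (50.39295959472656, 299.9002380371094), 12.043476104736328) 931 40.36039206468968
block ((514.1595458984375, 162.7377471923828), (49.29594421386719, 39.85695266723633), 12.052017211914062) 247 54.247957868721414 [514.18158361 162.47319379]
bar ((534.3884887695312, -300.5548095703125), (43.38515090942383, 14.6903715133667), 31.990570068359375) 93 64.6590532479704
```

View pics/za.png

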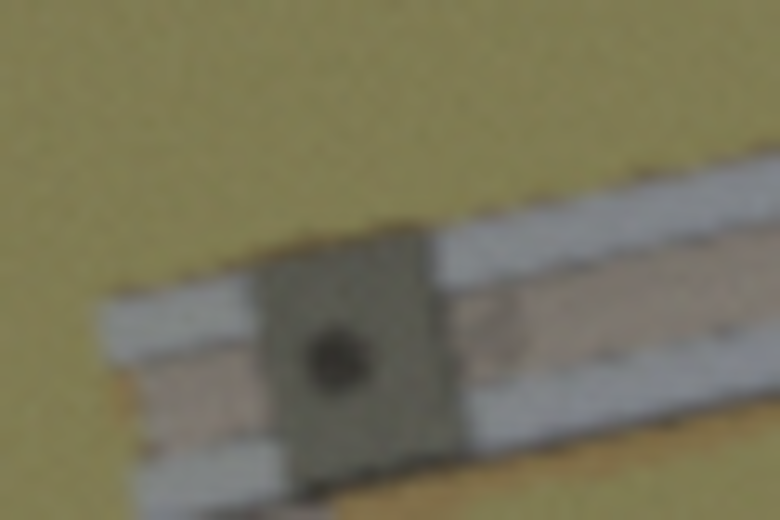

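View pics/zb.png

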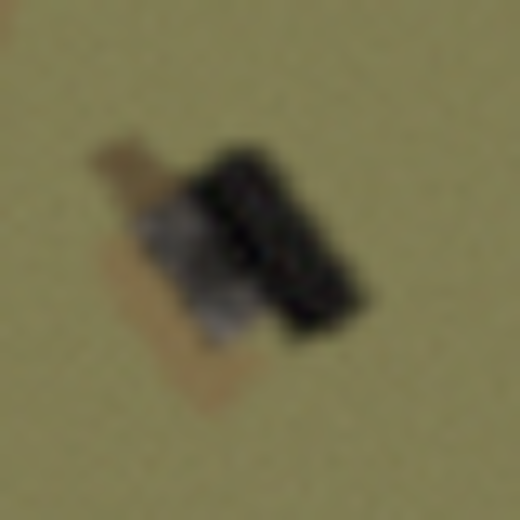

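View pics/zs2.png

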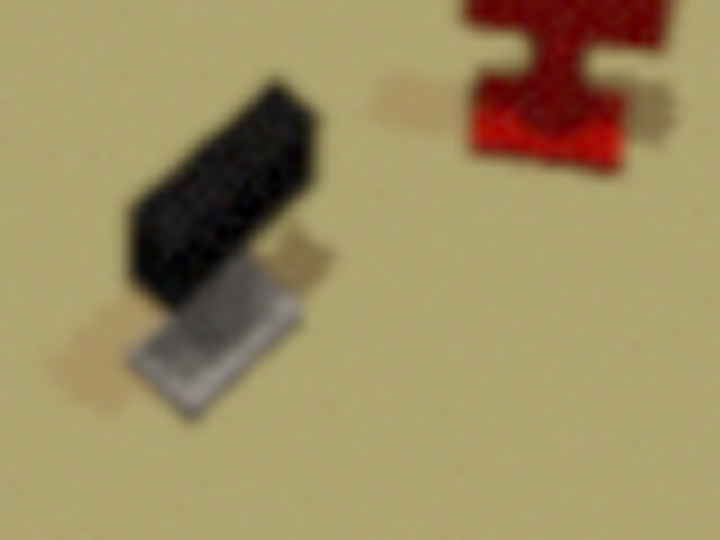

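View pics/zs.png

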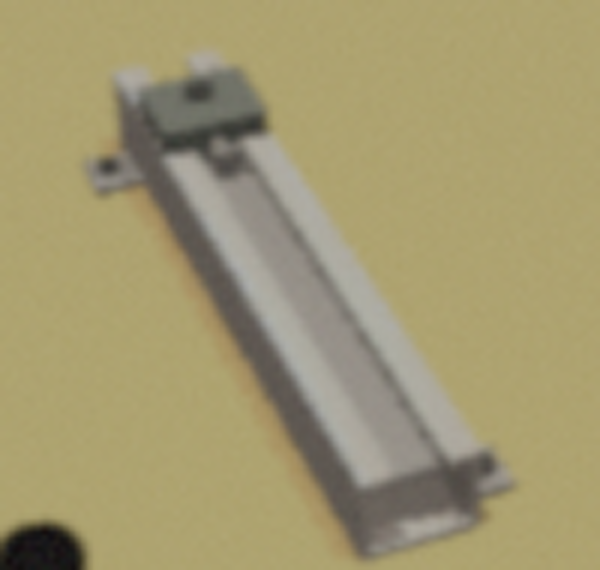

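```bash
cat >> h.py <<'E'
def st():
    o=bot.get_obs(); R=Ro.from_euler('xyz',o['tcp_rot']).as_matrix()
    return o,R,np.degrees(np.arctan2(R[1,1],R[0,1]))
def plan(target,jaw):
    """needed shift in current tool axes (cm) if no turn, and turn about tool x (rad) to make tool y point along jaw deg"""
    o,R,a=st(); dp=R.T@(np.array(target)-o['tool_pos'])/10
    t=-np.radians((jaw-a+180)%360-180)
    print('t',round(float(o['time']),2),'pos',o['tool_pos'].round(1),'xdir',R[:,0].round(4),'yang',round(a,2),'| shift cm',dp.round(2),'turn',round(t,3),'F',o['contact_force'].round(1),'w',round(float(o['grip_width']),1),'q',np.round(o['joint_positions'],2))
E
python3 - <<'E'
from h import *
plan([534.4,-300.6,150],122)
plan([534.4,-300.6,150],-58)
E
```

```text
t 0.6 pos [166.1 498.1 226.7] xdir [ 1.e-04  1.e-04 -1.e+00] yang 71.56 | shift cm [  7.67 -64.12  60.2 ] turn -0.88 F [-0.5 -0.1  0.4] w 91.6 q [ 1.1   0.34  1.52 -0.    1.28 -0.15]
t 0.6 pos [166.1 498.1 226.7] xdir [ 1.e-04  1.e-04 -1.e+00] yang 71.56 | shift cm [  7.67 -64.12  60.2 ] turn 2.261 F [-0.5 -0.1  0.4] w 91.6 q [ 1.1   0.34  1.52 -0.    1.28 -0.15]
```

```bash
python3 -m handwheel '[[[0,-2.9,2.7,0],[0,-2.9,2.7,0],[0,-2.9,2.7,0],[0,-2.9,2.7,0],[0,-2.9,2.7,0],[0,-2.9,2.7,0],[0,-2.9,2.7,0],[0,-2.9,2.7,0]]]' 1
python3 -m handwheel '[[[0,-2.9,2.7,0],[0,-2.9,2.7,0],[0,-2.9,2.7,0],[0,-2.9,2.7,0],[0,-2.9,2.7,0],[0,-2.9,2.7,0],[0,-2.9,2.7,0],[0,-2.9,2.7,0]]]'
python3 -m handwheel '[[[0,-2.9,2.7,0],[0,-2.9,2.7,0],[0,-2.9,2.7,0],[0,-2.9,2.7,0],[0,-2.9,2.7,0],[0,-2.9,2.7,0],[0,0,0,0.12],[0,0,0,0.12]]]'
python3 -m handwheel '[[[0,0,0,0.12],[0,0,0,0.12],[0,0,0,0.12],[0,0,0,0.12],[0,0,0,0.12],[0,0,0,0.12],[0,0,0,0.12],[0,0,0,0.12]]]'
python3 -m handwheel '[[[0,0,0,0.12],[0,0,0,0.12],[0,0,0,0.12],[0,0,0,0.12],[0,0,0,0.12],[0,0,0,0.12],[0,0,0,0.12],[0,0,0,0.12]]]'
python3 -c "
from h import *
plan([534.4,-300.6,110],-58)"
```

```text
time: 1.27
tool_pos: [297.8, 208.0, 227.0]
tcp_rot: [0.758, 1.57, 0.437]
contact_force: [0.8, 0.1, -1.7]
grip_width: 91.6
time: 1.93
tool_pos: [429.5, -80.9, 226.9]
tcp_rot: [0.324, 1.57, 0.001]
contact_force: [0.0, 1.6, -0.1]
grip_width: 91.9
time: 2.6
tool_pos: [527.9, -297.3, 225.3]
tcp_rot: [3.088, 1.569, 2.518]
contact_force: [-0.4, 0.6, -0.1]
grip_width: 91.7
time: 3.27
tool_pos: [527.8, -295.0, 226.6]
tcp_rot: [-2.927, 1.571, 1.829]
contact_force: [0.9, -0.4, -0.4]
grip_width: 91.5
time: 3.93
tool_pos: [527.7, -295.0, 226.6]
tcp_rot: [-1.942, 1.571, 1.854]
contact_force: [-0.6, -0.9, -0.2]
grip_width: 91.5
t 3.93 pos [ 527.7 -295.   226.6] xdir [-1.e-04  2.e-04 -1.e+00] yang -52.54 | shift cm [11.66  0.85 -0.19] turn 0.095 F [-0.6 -0.9 -0.2] w 91.5 q [-0.64  0.49  1.29  0.    1.36  0.28]
```

```bash
python3 -m handwheel '[[[2,0.85,-0.19,0.095],[4,0,0,0],[4,0,0,0],[3,0,0,0],[0,0,0,0]]]' 1
python3 - <<'E'
from h import *
plan([534.4,-300.6,38],-58)
for n in ['side','top']:
    im,d=bot.capture(n); s=im[:,:,::-1]
    c=s[240:345,220:330] if n=='side' else s[170:250,310:410]
    cv2.imwrite(f'pics/{n}1.png',cv2.resize(c,None,fx=5,fy=5,interpolation=cv2.INTER_CUBIC))
E
```

```text
time: 4.35
tool_pos: [531.0, -298.1, 90.0]
tcp_rot: [-1.203, 1.558, 2.503]
contact_force: [-0.5, 1.8, -0.7]
grip_width: 91.9
t 4.35 pos [ 531.  -298.1   90. ] xdir [-0.0101  0.0075 -0.9999] yang -57.64 | shift cm [ 5.19  0.46 -0.18] turn 0.006 F [-0.5  1.8 -0.7] w 91.9 q [-0.64  0.63  1.44  0.    1.08  0.37]
```

View pics/side1.png

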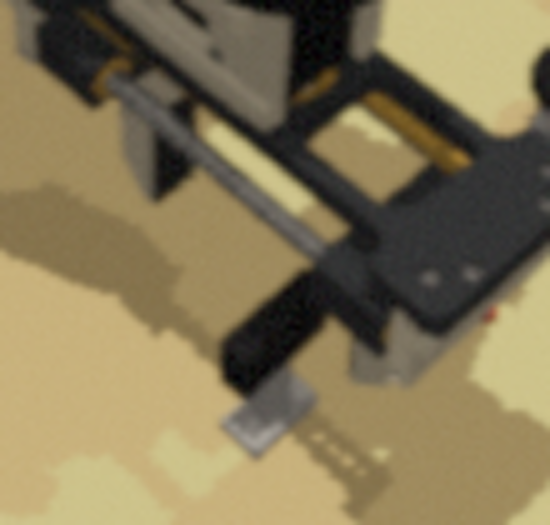

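The picture shows the open fingers straddling the black bar (crop ~(275,330)), with the jaw axis across it. The arm hadn't settled yet, so I'll let it settle and then descend.

```bash
python3 -m handwheel '[[[0,0,0,0],[0,0,0,0]]]'
python3 -c "
from h import *
plan([534.4,-300.6,38],-58)"
```

```text
time: 4.62
tool_pos: [535.9, -301.6, 99.5]
tcp_rot: [1.965, 1.566, -0.612]
contact_force: [-0.2, -1.1, -0.4]
grip_width: 91.9
t 4.62 pos [ 535.9 -301.6   99.5] xdir [ 0.004  -0.0028 -1.    ] yang -57.64 | shift cm [ 6.15 -0.19  0.08] turn 0.006 F [-0.2 -1.1 -0.4] w 91.9 q [-0.64  0.62  1.43  0.    1.08  0.37]
```

```bash
python3 -m handwheel '[[[1.5,0,0,0],[1.5,0,0,0],[1.5,0,0,0],[1,0,0,0],[0.4,0,0,0],[0,0,0,0],[0,0,0,0]]]'
python3 -c "
from h import *
plan([534.4,-300.6,38],-58)"
```

```text
time: 5.2
tool_pos: [535.0, -301.0, 38.7]
tcp_rot: [1.997, 1.569, -0.58]
contact_force: [1.7, 0.6, 0.8]
grip_width: 91.9
t 5.2 pos [ 535.  -301.    38.7] xdir [ 1.3e-03 -9.0e-04 -1.0e+00] yang -57.64 | shift cm [ 0.07 -0.07  0.03] turn 0.006 F [1.7 0.6 0.8] w 91.9 q [-0.64  0.69  1.49  0.    0.96  0.37]
```

```bash
python3 -m handwheel '[[[0,0,0,0],[0,0,0,0],[0,0,0,0],[0,0,0,0],[0,0,0,0],[0,0,0,0],[0,0,0,0],[0,0,0,0]]]' 0
python3 -m handwheel '[[[0,0,0,0],[0,0,0,0],[0,0,0,0]]]'
python3 -c "
from h import *
plan([534.4,-300.6,38],-58)"
```

```text
time: 5.87
tool_pos: [534.5, -300.6, 37.7]
tcp_rot: [-2.176, 1.571, 1.531]
contact_force: [0.2, 0.3, 0.2]
grip_width: 43.5
time: 6.12
tool_pos: [534.5, -300.6, 37.7]
tcp_rot: [-2.229, 1.571, 1.477]
contact_force: [-0.0, -1.0, 0.8]
grip_width: 23.3
t 6.12 pos [ 534.5 -300.6   37.7] xdir [ 0.e+00  1.e-04 -1.e+00] yang -57.64 | shift cm [-0.03 -0.    0.01] turn 0.006 F [-0.  -1.   0.8] w 23.3 q [-0.64  0.7   1.49  0.    0.96  0.37]
```

```bash
python3 -m handwheel '[[[0,0,0,0],[0,0,0,0],[0,0,0,0],[0,0,0,0],[-1,0,0,0]]]'
python3 -m handwheel '[[[-3,0,0,0],[-4,0,0,0],[-4,0,0,0],[-1,0,0,0],[0,0,0,0],[0,0,0,0]]]'
python3 - <<'E'
from h import *
plan([530,89.6,170],12.04)
im,d=bot.capture('side'); s=im[:,:,::-1]
cv2.imwrite(f'pics/side2.png',cv2.resize(s[150:345,200:360],None,fx=4,fy=3,interpolation=cv2.INTER_CUBIC))
E
```

```text
time: 6.53
tool_pos: [533.3, -299.7, 46.0]
tcp_rot: [-1.221, 1.567, 2.485]
contact_force: [0.1, 0.1, -1.7]
grip_width: 13.8
time: 7.03
tool_pos: [534.2, -300.4, 167.7]
tcp_rot: [2.259, 1.571, -0.318]
contact_force: [-0.1, 1.0, -2.2]
grip_width: 13.9
t 7.03 pos [ 534.2 -300.4  167.7] xdir [ 2.e-04 -1.e-04 -1.e+00] yang -57.64 | shift cm [ -0.23 -33.17 -20.52] turn -1.216 F [-0.1  1.  -2.2] w 13.9 q [-0.64  0.55  1.35  0.    1.24  0.37]
```

View pics/side2.png

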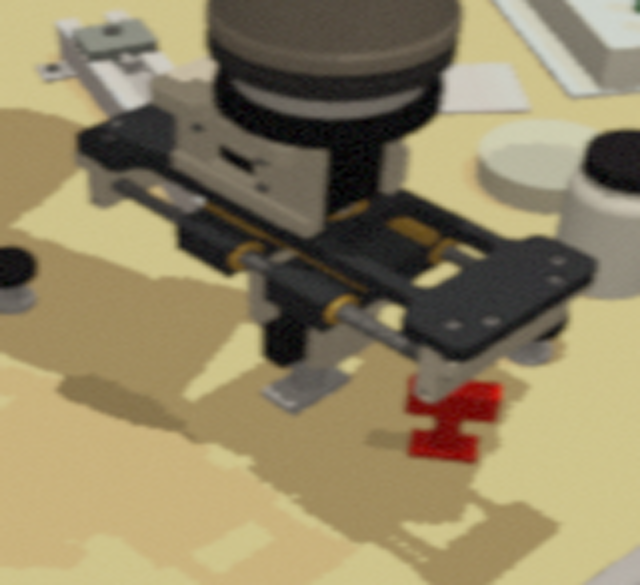

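The bolt hangs upright in the jaws, with its head visible at crop (310,385). Next I carry it over the strut.

```bash
python3 -m handwheel '[[[0,-1.6,-1,0],[0,-3.3,-2.05,0],[0,-3.3,-2.05,0],[0,-3.3,-2.05,0],[0,-3.3,-2.05,0],[0,-3.3,-2.05,0],[0,-3.3,-2.05,0],[0,-3.3,-2.05,0]]]'
python3 -m handwheel '[[[0,-3.3,-2.05,0],[0,-3.3,-2.05,0],[0,-1.7,-1.05,-0.12],[0,0,0,-0.12],[0,0,0,-0.12],[0,0,0,-0.12],[0,0,0,-0.12],[0,0,0,-0.12]]]'
python3 -m handwheel '[[[0,0,0,-0.12],[0,0,0,-0.12],[0,0,0,-0.12],[0,0,0,-0.12],[0,0,0,0],[0,0,0,0]]]'
python3 - <<'E'
from h import *
plan([530,89.6,100],12.04)
E
```

```text
time: 7.75
tool_pos: [530.1, -7.8, 165.3]
tcp_rot: [-0.747, 1.566, 2.96]
contact_force: [0.9, 0.4, -1.8]
grip_width: 13.7
time: 8.42
tool_pos: [529.5, 88.0, 165.0]
tcp_rot: [-1.282, 1.565, -3.132]
contact_force: [0.1, 0.6, -2.3]
grip_width: 13.9
time: 8.92
tool_pos: [530.0, 87.8, 165.8]
tcp_rot: [-1.763, 1.567, 3.14]
contact_force: [0.1, -0.2, -2.0]
grip_width: 14.1
t 8.92 pos [530.   87.8 165.8] xdir [-0.0038  0.     -1.    ] yang 10.91 | shift cm [ 6.58  0.06 -0.17] turn -0.02 F [ 0.1 -0.2 -2. ] w 14.1 q [ 0.02  0.42  1.58  0.    1.14 -0.17]
```

```bash
python3 -m handwheel '[[[2,0.06,-0.17,-0.02],[3,0,0,0],[2,0,0,0],[1,0,0,0],[0,0,0,0],[0,0,0,0],[0,0,0,0]]]'
python3 - <<'E'
from h import *
plan([530,89.6,80],12.04)
for n,(a,b,c,e) in dict(side=(140,245,190,300),top=(150,260,170,300)).items():
    im,d=bot.capture(n); s=im[:,:,::-1]; np.save(f'{n}3.npy',d); cv2.imwrite(f'pics/{n}3f.png',s)
    cv2.imwrite(f'pics/{n}3.png',cv2.resize(s[a:b,c:e],None,fx=5,fy=5,interpolation=cv2.INTER_CUBIC))
E
```

```text
time: 9.5
tool_pos: [532.1, 89.7, 88.8]
tcp_rot: [1.434, 1.569, 0.077]
contact_force: [-0.3, -0.6, -2.1]
grip_width: 13.8
t 9.5 pos [532.1  89.7  88.8] xdir [ 2.e-03  2.e-04 -1.e+00] yang 12.2 | shift cm [ 0.88 -0.21 -0.04] turn 0.003 F [-0.3 -0.6 -2.1] w 13.8 q [ 0.02  0.52  1.67  0.    0.96 -0.19]
```

View pics/side3.png

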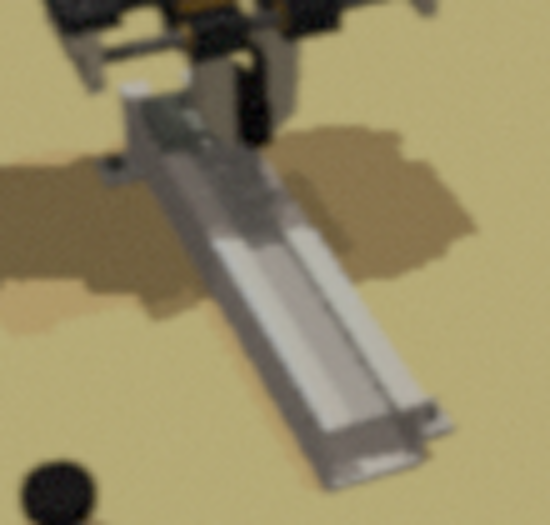

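View pics/top3.png

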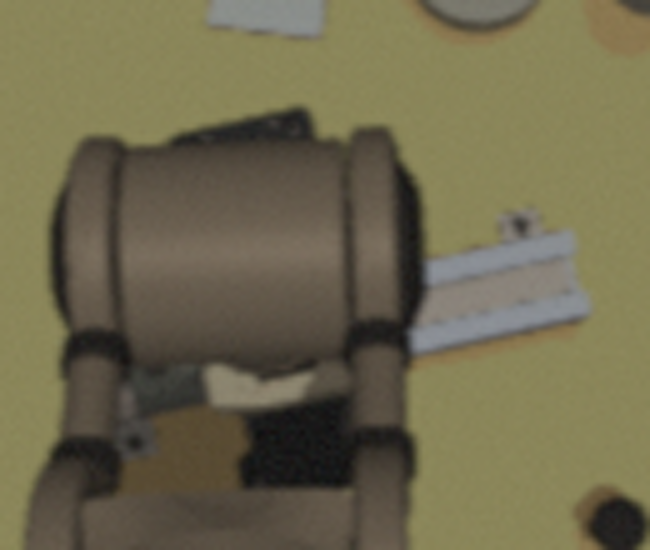

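```bash
cat > ov.py <<'E'
from h import *
import sys
def overlay(f,out,box,sc,strut=(534.2,70.0,102.04),bolt=None,camn='side'):
    im=cv2.imread(f); m=cam(camn); a,b,c,e=box
    raw=cv2.resize(im[a:b,c:e],None,fx=sc,fy=sc,interpolation=cv2.INTER_CUBIC).astype(float)
    raw=np.clip(raw*1.6,0,255).astype(np.uint8); g=raw.copy()
    def P(p): x,y=proj(m,p); return (int((x+.5-c)*sc),int((y+.5-a)*sc))
    th=np.radians(strut[2]); ux=np.array([np.cos(th),np.sin(th)]); uy=np.array([-ux[1],ux[0]])
    S=lambda x,y,z: np.r_[np.array(strut[:2])+ux*x+uy*y,z]
    for y in (-25,-11,11,25): cv2.line(g,P(S(-150,y,41)),P(S(75,y,41)),(0,0,255),1)
    if bolt is not None:
        bx,by,bz,ba=bolt; t=np.radians(ba); vx=np.array([np.cos(t),np.sin(t)]); vy=np.array([-vx[1],vx[0]])
        B=lambda x,y,z: np.r_[np.array([bx,by])+vx*x+vy*y,bz+z]
        for hx,hy,z0,z1 in ((17,9.5,0,7),(22,7,40,66)):
            for z in (z0,z1):
                pts=np.array([P(B(sx*hx,sy*hy,z)) for sx,sy in ((1,1),(1,-1),(-1,-1),(-1,1))]); cv2.polylines(g,[pts],True,(0,255,0),1)
    cv2.imwrite(out,np.hstack([raw,g]))
E
python3 - <<'E'
from ov import *
overlay('pics/side3f.png','pics/ov3.png',(145,205,215,265),8,bolt=(530.8,89.7,88.0-37.7,102.04))
E
```

```text
(no output)
```

View pics/ov3.png

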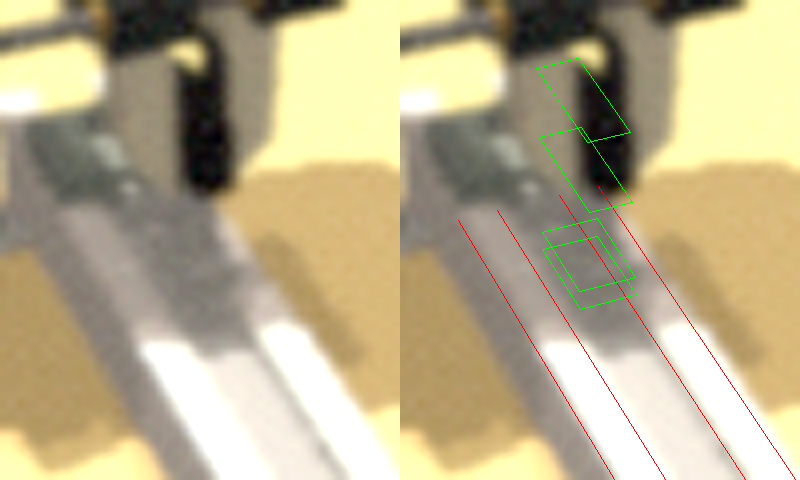

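The overlay agrees with the strut to about 1 px. From here I feel my way down: lip contact would come at TCP z≈79, strip contact at ≈71.

```bash
python3 -m handwheel '[[[0,0,0,0],[0,0,0,0]]]'
python3 -c "
from h import *
plan([530,89.6,80],12.04)"
```

```text
time: 9.77
tool_pos: [531.7, 89.7, 88.5]
tcp_rot: [1.441, 1.569, 0.084]
contact_force: [0.3, -0.3, -1.7]
grip_width: 14.1
t 9.77 pos [531.7  89.7  88.5] xdir [ 1.6e-03  1.0e-04 -1.0e+00] yang 12.25 | shift cm [ 0.85 -0.17 -0.03] turn 0.004 F [ 0.3 -0.3 -1.7] w 14.1 q [ 0.02  0.52  1.67  0.    0.96 -0.19]
```

```bash
python3 -m handwheel '[[[0,-0.17,0,0],[0.5,0,0,0],[0,0,0,0],[0,0,0,0],[0,0,0,0]]]'
python3 -m handwheel '[[[0.2,0,0,0],[0,0,0,0]]]'
python3 -m handwheel '[[[0.2,0,0,0],[0,0,0,0]]]'
python3 -c "
from h import *
plan([530,89.6,80],12.04)"
```

```text
time: 10.18
tool_pos: [529.5, 89.3, 82.6]
tcp_rot: [-2.136, 1.571, 2.791]
contact_force: [-0.5, -0.2, -1.2]
grip_width: 13.9
time: 10.35
tool_pos: [529.5, 89.3, 80.4]
tcp_rot: [-1.983, 1.57, 2.943]
contact_force: [-0.0, 0.3, -0.3]
grip_width: 13.8
time: 10.52
tool_pos: [529.4, 89.3, 78.4]
tcp_rot: [-1.908, 1.57, 3.018]
contact_force: [-0.5, 0.7, -2.4]
grip_width: 13.9
t 10.52 pos [529.4  89.3  78.4] xdir [-5.e-04  1.e-04 -1.e+00] yang 12.26 | shift cm [-0.16  0.06 -0.02] turn 0.004 F [-0.5  0.7 -2.4] w 13.9 q [ 0.02  0.53  1.68  0.    0.93 -0.19]
```

```bash
python3 -m handwheel '[[[0.15,0,0,0],[0,0,0,0]]]'
python3 -m handwheel '[[[0.15,0,0,0],[0,0,0,0]]]'
python3 -c "
from h import *
plan([530,89.6,80],12.04)"
```

```text
time: 10.68
tool_pos: [529.5, 89.3, 76.9]
tcp_rot: [-1.918, 1.57, 3.008]
contact_force: [-0.8, 0.1, -1.1]
grip_width: 13.6
time: 10.85
tool_pos: [529.5, 89.3, 75.5]
tcp_rot: [-2.144, 1.571, 2.782]
contact_force: [-0.4, -0.1, -0.8]
grip_width: 13.8
t 10.85 pos [529.5  89.3  75.5] xdir [-2.e-04  1.e-04 -1.e+00] yang 12.26 | shift cm [-0.45  0.05 -0.02] turn 0.004 F [-0.4 -0.1 -0.8] w 13.8 q [ 0.02  0.53  1.69  0.    0.92 -0.19]
```

```bash
python3 -m handwheel '[[[0.2,0,0,0],[0,0,0,0],[0,0.05,0,0],[0,0,0,0]]]'
python3 -m handwheel '[[[0,0.05,0,0],[0,0,0,0]]]'
python3 -m handwheel '[[[0,0.05,0,0],[0,0,0,0]]]'
python3 -c "
from h import *
plan([530,89.6,80],12.04)"
```

```text
time: 11.18
tool_pos: [530.2, 89.5, 73.7]
tcp_rot: [1.938, 1.571, 0.582]
contact_force: [0.3, -0.6, -1.5]
grip_width: 13.6
time: 11.35
tool_pos: [530.7, 89.5, 73.8]
tcp_rot: [1.736, 1.571, 0.38]
contact_force: [-0.4, -0.3, -1.5]
grip_width: 13.7
time: 11.52
tool_pos: [531.2, 89.7, 73.8]
tcp_rot: [1.674, 1.571, 0.317]
contact_force: [0.5, -0.4, -2.2]
grip_width: 13.8
t 11.52 pos [531.2  89.7  73.8] xdir [ 3.e-04  1.e-04 -1.e+00] yang 12.26 | shift cm [-0.62 -0.12 -0.02] turn 0.004 F [ 0.5 -0.4 -2.2] w 13.8 q [ 0.02  0.54  1.68  0.    0.92 -0.19]
```

```bash
python3 -m handwheel '[[[0,0.05,0,0],[0,0,0,0]]]'
python3 -m handwheel '[[[0,0.05,0,0],[0,0,0,0]]]'
python3 -c "
from h import *
plan([530,89.6,80],12.04)"
```

```text
time: 11.68
tool_pos: [531.7, 89.8, 73.7]
tcp_rot: [1.829, 1.571, 0.472]
contact_force: [0.8, 0.3, -1.3]
grip_width: 14.0
time: 11.85
tool_pos: [531.9, 89.9, 73.7]
tcp_rot: [-1.897, 1.57, 3.029]
contact_force: [-0.4, -0.2, -1.3]
grip_width: 14.2
t 11.85 pos [531.9  89.9  73.7] xdir [-5.e-04  1.e-04 -1.e+00] yang 12.26 | shift cm [-0.63 -0.19 -0.02] turn 0.004 F [-0.4 -0.2 -1.3] w 14.2 q [ 0.03  0.54  1.68  0.    0.92 -0.19]
```

```bash
python3 -m handwheel '[[[0,0.05,0,0],[0,0,0,0],[0,0,0,0]]]'
python3 -m handwheel '[[[0,0.05,0,0],[0,0,0,0],[0,0,0,0]]]'
python3 -c "
from h import *
plan([530,89.6,80],12.04)"
```

```text
time: 12.1
tool_pos: [532.0, 89.9, 73.6]
tcp_rot: [-1.735, 1.57, -3.091]
contact_force: [-2.3, -1.4, -0.7]
grip_width: 13.9
time: 12.35
tool_pos: [532.1, 90.0, 73.5]
tcp_rot: [-1.711, 1.569, -3.068]
contact_force: [-4.7, -0.7, 0.8]
grip_width: 13.8
t 12.35 pos [532.1  90.   73.5] xdir [-2.1e-03 -2.0e-04 -1.0e+00] yang 12.26 | shift cm [-0.65 -0.22 -0.01] turn 0.004 F [-4.7 -0.7  0.8] w 13.8 q [ 0.03  0.54  1.68 -0.    0.93 -0.19]
```

```bash
python3 -m handwheel '[[[0,-0.15,0,0],[0,-0.15,0,0],[0,-0.05,0,0],[0,0,0,0],[0,0,0,0]]]'
python3 -m handwheel '[[[0,-0.05,0,0],[0,0,0,0],[0,0,0,0]]]'
python3 -m handwheel '[[[0,-0.05,0,0],[0,0,0,0],[0,0,0,0]]]'
python3 -m handwheel '[[[0,-0.05,0,0],[0,0,0,0],[0,0,0,0]]]'
python3 -c "
from h import *
plan([530,89.6,80],12.04)"
```

```text
time: 12.77
tool_pos: [530.1, 89.4, 73.9]
tcp_rot: [1.526, 1.57, 0.169]
contact_force: [-0.4, 0.0, -2.0]
grip_width: 13.8
time: 13.02
tool_pos: [529.2, 89.2, 73.7]
tcp_rot: [1.832, 1.571, 0.475]
contact_force: [-0.2, 0.8, -1.7]
grip_width: 14.0
time: 13.27
tool_pos: [529.0, 89.1, 73.8]
tcp_rot: [1.574, 1.57, 0.217]
contact_force: [1.4, 0.3, -2.7]
grip_width: 13.8
time: 13.52
tool_pos: [528.8, 89.1, 73.9]
tcp_rot: [1.52, 1.569, 0.163]
contact_force: [3.9, 0.9, -3.4]
grip_width: 14.0
t 13.52 pos [528.8  89.1  73.9] xdir [ 1.7e-03  3.0e-04 -1.0e+00] yang 12.26 | shift cm [-0.61  0.12 -0.02] turn 0.004 F [ 3.9  0.9 -3.4] w 14.0 q [ 0.02  0.53  1.69  0.    0.92 -0.19]
```

```bash
python3 -m handwheel '[[[0,0.15,0,0],[0,0.1,0,0],[0.15,0,0,0],[0.15,0,0,0],[0,0,0,0],[0,0,0,0]]]'
python3 -m handwheel '[[[0.15,0,0,0],[0.15,0,0,0],[0,0,0,0],[0,0,0,0]]]'
python3 -m handwheel '[[[0.15,0,0,0],[0.15,0,0,0],[0,0,0,0],[0,0,0,0]]]'
python3 -c "
from h import *
plan([530.5,89.6,63.7],12.04)"
```

```text
time: 14.02
tool_pos: [530.3, 89.5, 70.6]
tcp_rot: [-1.812, 1.57, 3.115]
contact_force: [0.4, 0.2, -2.1]
grip_width: 13.7
time: 14.35
tool_pos: [530.4, 89.5, 67.8]
tcp_rot: [-1.795, 1.571, 3.131]
contact_force: [-2.8, -0.9, 2.5]
grip_width: 14.0
time: 14.68
tool_pos: [530.5, 89.5, 64.8]
tcp_rot: [-1.716, 1.571, -3.073]
contact_force: [-1.2, -1.8, 4.3]
grip_width: 13.7
t 14.68 pos [530.5  89.5  64.8] xdir [-1.e-04 -0.e+00 -1.e+00] yang 12.26 | shift cm [ 0.11  0.   -0.01] turn 0.004 F [-1.2 -1.8  4.3] w 13.7 q [ 0.02  0.55  1.69 -0.    0.9  -0.19]
```

```bash
python3 -m handwheel '[[[0.11,0,0,0],[0,0,0,0],[0,0,0,0.12],[0,0,0,0.12],[0,0,0,0.12],[0,0,0,0]]]'
python3 -m handwheel '[[[0,0,0,0.12],[0,0,0,0.12],[0,0,0,0.12],[0,0,0,0]]]'
python3 -c "
from h import *
plan([530.5,89.6,63.7],-77.96);print(bot.get_obs()['moment'])"
```

```text
time: 15.18
tool_pos: [531.0, 89.8, 63.9]
tcp_rot: [2.194, 1.57, 0.47]
contact_force: [-0.5, 0.1, 5.1]
grip_width: 13.9
time: 15.52
tool_pos: [531.3, 89.9, 64.0]
tcp_rot: [2.426, 1.569, 0.344]
contact_force: [-1.5, 0.8, 5.0]
grip_width: 13.6
t 15.52 pos [531.3  89.9  64. ] xdir [ 1.7e-03  6.0e-04 -1.0e+00] yang -29.3 | shift cm [ 0.03 -0.05  0.06] turn 0.849 F [-1.5  0.8  5. ] w 13.6 q [0.02 0.55 1.69 0.   0.9  0.54]
[0.09037657 0.19238354 0.06455072]
```

```bash
python3 -m handwheel '[[[0,0,0,0.12],[0,0,0,0.12],[0,0,0,0.12],[0,0,0,0]]]'
python3 -m handwheel '[[[0,0,0,0.12],[0,0,0,0.12],[0,0,0,0.12],[0,0,0,0.12],[0,0,0,0],[0,0,0,0]]]'
python3 -c "
from h import *
plan([530.5,89.6,63.7],-77.96);print(bot.get_obs()['moment'])"
```

```text
time: 15.85
tool_pos: [531.4, 89.8, 64.0]
tcp_rot: [2.667, 1.569, 0.229]
contact_force: [-0.1, 0.6, 5.5]
grip_width: 13.8
time: 16.35
tool_pos: [531.4, 89.6, 64.0]
tcp_rot: [2.989, 1.569, 0.08]
contact_force: [1.1, 0.8, 4.9]
grip_width: 13.4
t 16.35 pos [531.4  89.6  64. ] xdir [ 2.1e-03  2.0e-04 -1.0e+00] yang -76.71 | shift cm [ 0.03 -0.02  0.09] turn 0.022 F [1.1 0.8 4.9] w 13.4 q [0.02 0.55 1.69 0.   0.9  1.36]
[ 0.05455212 -0.10802586 -0.0077913 ]
```

```bash
python3 -m handwheel '[[[0,0,0.09,0.022],[-0.1,0,0,0],[0,0,0,0],[-0.1,0,0,0],[0,0,0,0],[0,0,0,0]]]'
python3 -m handwheel '[[[-0.05,0,0,0],[0,0,0,0],[0,0,0,0]]]'
python3 -m handwheel '[[[-0.05,0,0,0],[0,0,0,0],[0,0,0,0]]]'
python3 -c "
from h import *
plan([530.5,89.6,66.7],-77.96);print(bot.get_obs()['moment'])"
```

```text
time: 16.85
tool_pos: [530.0, 89.2, 65.7]
tcp_rot: [2.892, 1.57, -0.046]
contact_force: [3.4, 0.3, 3.8]
grip_width: 13.6
time: 17.1
tool_pos: [529.7, 89.2, 66.1]
tcp_rot: [2.165, 1.571, -0.774]
contact_force: [2.0, -0.6, 3.0]
grip_width: 13.9
time: 17.35
tool_pos: [529.6, 89.3, 66.5]
tcp_rot: [-0.126, 1.57, -3.065]
contact_force: [3.6, -1.1, 1.2]
grip_width: 14.0
t 17.35 pos [529.6  89.3  66.5] xdir [-3.e-04 -0.e+00 -1.e+00] yang -78.38 | shift cm [-0.02 -0.02 -0.1 ] turn -0.007 F [ 3.6 -1.1  1.2] w 14.0 q [ 0.02  0.54  1.69 -0.    0.9   1.39]
[-0.19075847 -0.65882567  0.00283642]
```

```bash
python3 -m handwheel '[[[0,0,-0.1,0],[0,0,0,0],[0,0,0,0]]]'
python3 -m handwheel '[[[0,0,-0.1,0],[0,0,0,0],[0,0,0,0]]]'
python3 -m handwheel '[[[0,0,-0.05,0],[0,0,0,0],[0,0,0,0]]]'
python3 - <<'E'
from h import *
plan([530.5,89.6,66.7],-77.96);print(bot.get_obs()['moment'])
im,d=bot.capture('side'); cv2.imwrite('pics/s4f.png',im[:,:,::-1])
from ov import overlay
o=bot.get_obs(); x,y,z=o['tool_pos']
overlay('pics/s4f.png','pics/ov4.png',(145,205,215,265),8,bolt=(x,y,z-37.7,12.04))
E
```

```text
time: 17.6
tool_pos: [529.8, 89.3, 66.3]
tcp_rot: [-0.065, 1.569, -3.004]
contact_force: [0.2, -2.3, 4.6]
grip_width: 13.8
time: 17.85
tool_pos: [530.5, 89.7, 66.2]
tcp_rot: [-0.201, 1.568, -3.14]
contact_force: [-3.1, -1.6, 4.7]
grip_width: 13.6
time: 18.1
tool_pos: [531.6, 90.0, 66.4]
tcp_rot: [-0.444, 1.569, 2.901]
contact_force: [-2.8, 0.1, 3.6]
grip_width: 13.8
t 18.1 pos [531.6  90.   66.4] xdir [-1.3e-03  3.0e-04 -1.0e+00] yang -78.38 | shift cm [-0.03  0.02  0.12] turn -0.007 F [-2.8  0.1  3.6] w 13.8 q [0.03 0.55 1.69 0.   0.91 1.39]
[-0.13907685  0.78292997 -0.06671913]
```

View pics/ov4.png

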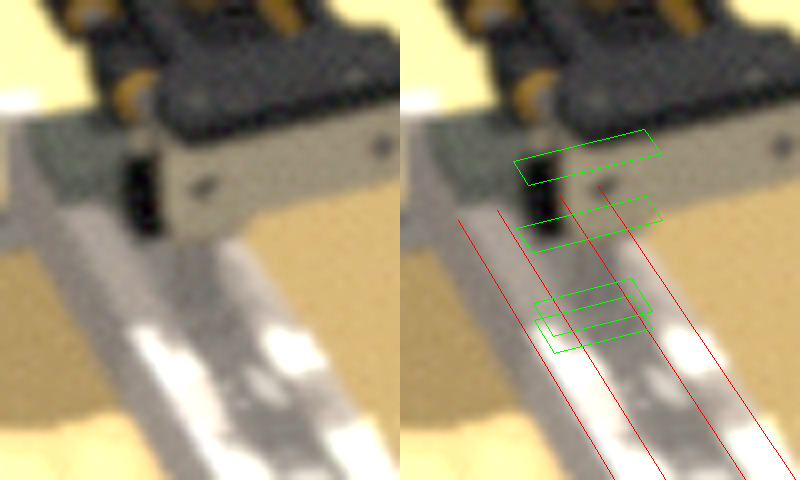

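```bash
python3 -m handwheel '[[[-0.05,0,0.05,0],[0,0,0,0],[0,0,0,0]]]'
python3 -m handwheel '[[[-0.05,0,0,0],[0,0,0,0],[0,0,0,0]]]'
python3 -m handwheel '[[[-0.05,0,0,0],[0,0,0,0],[0,0,0,0]]]'
python3 -m handwheel '[[[-0.05,0,0,0],[0,0,0,0],[0,0,0,0]]]'
python3 -c "
from h import *
plan([530.5,89.6,66.7],-77.96);print(bot.get_obs()['moment'])"
```

```text
time: 18.4
tool_pos: [531.4, 90.0, 66.5]
tcp_rot: [-0.803, 1.57, 2.542]
contact_force: [-0.8, 0.8, -4.2]
grip_width: 13.8
time: 18.65
tool_pos: [531.4, 89.9, 66.6]
tcp_rot: [-0.577, 1.57, 2.767]
contact_force: [1.8, 2.1, -14.4]
grip_width: 14.0
time: 18.9
tool_pos: [531.3, 89.9, 66.7]
tcp_rot: [-0.497, 1.569, 2.847]
contact_force: [4.1, 2.6, -23.6]
grip_width: 13.8
time: 19.15
tool_pos: [531.2, 90.0, 66.7]
tcp_rot: [-0.463, 1.569, 2.882]
contact_force: [5.7, 3.0, -28.6]
grip_width: 13.7
t 19.15 pos [531.2  90.   66.7] xdir [-1.8e-03  5.0e-04 -1.0e+00] yang -78.39 | shift cm [-0.    0.02  0.08] turn -0.008 F [  5.7   3.  -28.6] w 13.7 q [0.03 0.55 1.69 0.   0.91 1.39]
[ 0.57326385 -0.95568406 -0.03574575]
```

```bash
python3 -m handwheel '[[[0.1,0,0,0],[0.07,0,0,0],[0,0,0,0],[0,0,0,0]]]'
python3 -c "
from h import *
plan([530.5,89.6,66.5],-77.96);print(bot.get_obs()['moment'])"
```

```text
time: 19.48
tool_pos: [531.3, 89.9, 66.6]
tcp_rot: [-0.679, 1.57, 2.665]
contact_force: [1.1, 3.6, -16.9]
grip_width: 14.0
t 19.48 pos [531.3  89.9  66.6] xdir [-7.e-04  4.e-04 -1.e+00] yang -78.38 | shift cm [0.01 0.02 0.09] turn -0.007 F [  1.1   3.6 -16.9] w 14.0 q [0.03 0.55 1.69 0.   0.91 1.39]
[ 0.69222165 -0.19780437 -0.00876257]
```

```bash
python3 -m handwheel '[[[0.03,0,0,0],[0,0,0,0],[0,0,0,0]]]'
python3 -m handwheel '[[[0.03,0,0,0],[0,0,0,0],[0,0,0,0]]]'
python3 -m handwheel '[[[0.03,0,0,0],[0,0,0,0],[0,0,0,0]]]'
python3 -c "
from h import *
plan([530.5,89.6,66.5],-77.96);print(bot.get_obs()['moment'])"
```

```text
time: 19.73
tool_pos: [531.4, 89.9, 66.6]
tcp_rot: [-0.797, 1.57, 2.547]
contact_force: [0.2, 4.9, -14.7]
grip_width: 13.9
time: 19.98
tool_pos: [531.4, 89.9, 66.6]
tcp_rot: [-0.851, 1.57, 2.494]
contact_force: [-2.5, 4.9, -10.3]
grip_width: 13.7
time: 20.23
tool_pos: [531.4, 89.9, 66.6]
tcp_rot: [-1.358, 1.57, 1.987]
contact_force: [-3.4, 5.0, -7.9]
grip_width: 14.0
t 20.23 pos [531.4  89.9  66.6] xdir [-1.e-04  3.e-04 -1.e+00] yang -78.38 | shift cm [0.01 0.01 0.09] turn -0.007 F [-3.4  5.  -7.9] w 14.0 q [0.03 0.55 1.69 0.   0.91 1.39]
[0.8452144  0.59048991 0.01192631]
```

```bash
python3 -m handwheel '[[[0.04,0,0.05,-0.007],[0,-0.1,0,0],[0,-0.2,0,0],[0,-0.2,0,0],[0,0,0,0]]]'
python3 -m handwheel '[[[0,-0.2,0,0],[0,-0.2,0,0],[0,-0.2,0,0],[0,0,0,0]]]'
python3 - <<'E'
from h import *
plan([534.2+.5-.2086*54,70+.978*54,66.5],-77.96)
o=bot.get_obs(); print((o['tool_pos'][:2]-[534.2,70])@[-.2086,.978])
E
```

```text
time: 20.65
tool_pos: [531.3, 92.6, 66.6]
tcp_rot: [2.046, 1.566, -0.885]
contact_force: [0.5, -6.5, -5.6]
grip_width: 13.7
time: 20.98
tool_pos: [530.6, 98.1, 66.6]
tcp_rot: [2.133, 1.566, -0.799]
contact_force: [1.2, -8.1, -6.2]
grip_width: 14.1
t 20.98 pos [530.6  98.1  66.6] xdir [ 0.0037 -0.0038 -1.    ] yang -77.95 | shift cm [-0.01 -2.57  0.18] turn 0.0 F [ 1.2 -8.1 -6.2] w 14.1 q [ 0.04  0.55  1.69 -0.01  0.9   1.41]
28.20567135700906
```

```bash
python3 -m handwheel '[[[0.02,-0.2,0.03,0],[0,-0.2,0.03,0],[0,-0.2,0.03,0],[0,-0.2,0.03,0],[0,-0.2,0.02,0],[0,0,0,0]]]'
python3 -m handwheel '[[[0,-0.2,0,0],[0,-0.2,0,0],[0,-0.2,0,0],[0,-0.1,0,0],[0,0,0,0],[0,0,0,0]]]'
cat > sx.py <<'E'
from h import *
plan([534.2+.5-.2086*54,70+.978*54,66.5],-77.96)
o=bot.get_obs(); p=o['tool_pos'][:2]-[534.2,70]; f=o['contact_force'][:2]
print('strut x',round(p@[-.2086,.978],2),'y',round(p@[-.978,-.2086],2),'Fx',round(f@[-.2086,.978],1))
E
python3 sx.py
```

```text
time: 21.48
tool_pos: [527.7, 107.7, 66.6]
tcp_rot: [2.331, 1.565, -0.601]
contact_force: [2.5, -7.5, -7.7]
grip_width: 13.8
time: 21.98
tool_pos: [526.1, 114.5, 66.6]
tcp_rot: [2.305, 1.565, -0.627]
contact_force: [1.9, -7.4, -4.9]
grip_width: 13.6
t 21.98 pos [526.1 114.5  66.6] xdir [ 0.0046 -0.0033 -1.    ] yang -77.96 | shift cm [ 0.   -0.87  0.08] turn 0.0 F [ 1.9 -7.4 -4.9] w 13.6 q [ 0.07  0.54  1.69 -0.    0.9   1.44]
strut x 45.24 y -1.33 Fx -7.6
```

```bash
python3 -m handwheel '[[[0,-0.15,0,0],[0,-0.15,0,0],[0,-0.1,0,0],[0,0,0,0]]]'; python3 sx.py
for i in 1; do python3 -m handwheel '[[[0,-0.1,0,0],[0,0,0,0]]]'; done; python3 sx.py
python3 -m handwheel '[[[0,-0.1,0,0],[0,0,0,0]]]'; python3 sx.py
```

```text
time: 22.32
tool_pos: [525.2, 118.4, 66.6]
tcp_rot: [2.275, 1.565, -0.656]
contact_force: [1.8, -7.1, -6.3]
grip_width: 13.7
t 22.32 pos [525.2 118.4  66.6] xdir [ 0.0045 -0.0035 -1.    ] yang -77.95 | shift cm [ 0.01 -0.47  0.08] turn 0.0 F [ 1.8 -7.1 -6.3] w 13.7 q [ 0.08  0.54  1.69 -0.    0.9   1.45]
strut x 49.2 y -1.29 Fx -7.3
time: 22.48
tool_pos: [525.0, 119.3, 66.6]
tcp_rot: [2.272, 1.565, -0.66]
contact_force: [2.2, -7.8, -5.0]
grip_width: 14.1
t 22.48 pos [525.  119.3  66.6] xdir [ 0.0045 -0.0035 -1.    ] yang -77.96 | shift cm [ 0.01 -0.37  0.08] turn 0.0 F [ 2.2 -7.8 -5. ] w 14.1 q [ 0.08  0.54  1.69 -0.    0.9   1.45]
strut x 50.15 y -1.29 Fx -8.1
time: 22.65
tool_pos: [524.8, 120.3, 66.5]
tcp_rot: [2.257, 1.565, -0.674]
contact_force: [2.0, -7.4, -6.1]
grip_width: 13.8
t 22.65 pos [524.8 120.3  66.5] xdir [ 0.0044 -0.0035 -1.    ] yang -77.96 | shift cm [ 0.   -0.28  0.08] turn 0.0 F [ 2.  -7.4 -6.1] w 13.8 q [ 0.09  0.54  1.69 -0.    0.9   1.45]
strut x 51.13 y -1.24 Fx -7.6
```

```bash
python3 -m handwheel '[[[0,-0.05,0,0],[0,0,0,0]]]' >/dev/null; python3 sx.py|tail -1
python3 -m handwheel '[[[0,-0.05,0,0],[0,0,0,0]]]'>/dev/null; python3 sx.py|tail -1
python3 -m handwheel '[[[0,-0.05,0,0],[0,0,0,0]]]'>/dev/null; python3 sx.py|tail -1
python3 -m handwheel '[[[0,-0.05,0,0],[0,0,0,0]]]'>/dev/null; python3 sx.py
```

```text
strut x 51.6 y -1.27 Fx -8.3
strut x 52.05 y -1.3 Fx -9.6
strut x 52.58 y -1.28 Fx -8.0
t 23.32 pos [524.4 122.2  66.6] xdir [ 0.0045 -0.0035 -1.    ] yang -77.96 | shift cm [ 0.01 -0.08  0.08] turn 0.0 F [ 3.  -8.2 -6.6] w 13.8 q [ 0.09  0.54  1.69 -0.01  0.9   1.45]
strut x 53.07 y -1.28 Fx -8.6
```

```bash
python3 -m handwheel '[[[0,-0.05,0,0],[0,0,0,0]]]' >/dev/null; python3 sx.py|tail -1
python3 -m handwheel '[[[0,-0.05,0,0],[0,0,0,0]]]'>/dev/null; python3 sx.py|tail -1
python3 -m handwheel '[[[0,-0.05,0,0],[0,0,0,0]]]'>/dev/null; python3 sx.py
python3 - <<'E'
from h import *
im,d=bot.capture('side'); s=im[:,:,::-1]
c=s[150:200,205:265]; cv2.imwrite('pics/s5.png',cv2.resize(np.clip(c*1.5,0,255).astype(np.uint8),None,fx=12,fy=12,interpolation=cv2.INTER_CUBIC))
E
```

```text
strut x 53.58 y -1.24 Fx -8.6
strut x 54.07 y -1.28 Fx -9.8
t 23.82 pos [524.1 123.6  66.6] xdir [ 0.0045 -0.0036 -1.    ] yang -77.96 | shift cm [0.01 0.07 0.08] turn 0.0 F [ 2.5 -8.6 -6.2] w 14.1 q [ 0.09  0.54  1.69 -0.01  0.9   1.46]
strut x 54.57 y -1.27 Fx -8.9
```

View pics/s5.png

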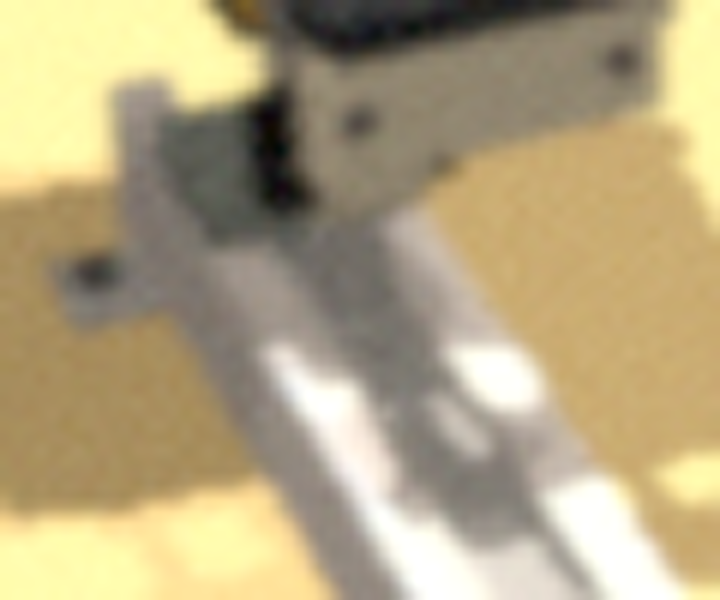

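The bar hides the plunger in this view; the dark bar is at crop (275,160), just in front of the block. I'll keep going by feel in 0.5 mm steps.

```bash
python3 -m handwheel '[[[0,-0.05,0,0],[0,0,0,0]]]' >/dev/null; python3 sx.py|tail -1
python3 -m handwheel '[[[0,-0.05,0,0],[0,0,0,0]]]'>/dev/null; python3 sx.py|tail -1
python3 -m handwheel '[[[0,-0.05,0,0],[0,0,0,0]]]'>/dev/null; python3 sx.py
```

```text
strut x 55.09 y -1.27 Fx -8.0
strut x 55.56 y -1.23 Fx -8.8
t 24.37 pos [523.8 125.1  66.6] xdir [ 0.0044 -0.0035 -1.    ] yang -77.96 | shift cm [0.01 0.22 0.08] turn 0.0 F [ 2.9 -7.5 -6.1] w 13.9 q [ 0.09  0.54  1.69 -0.01  0.9   1.46]
strut x 56.07 y -1.28 Fx -7.9
```

```bash
python3 -m handwheel '[[[0,-0.05,0,0],[0,0,0,0]]]' >/dev/null; python3 sx.py|tail -1
python3 -m handwheel '[[[0,-0.05,0,0],[0,0,0,0]]]'>/dev/null; python3 sx.py
```

```text
strut x 56.39 y -1.27 Fx -9.9
t 24.7 pos [523.7 125.5  66.6] xdir [ 0.0046 -0.0045 -1.    ] yang -77.94 | shift cm [0.01 0.26 0.08] turn 0.0 F [  3.  -11.   -6.1] w 13.9 q [ 0.1   0.54  1.69 -0.01  0.9   1.46]
strut x 56.5 y -1.29 Fx -11.4
```

```bash
python3 -m handwheel '[[[0,-0.05,0,0],[0,0,0,0]]]' >/dev/null; python3 sx.py|tail -1
python3 -m handwheel '[[[0,-0.05,0,0],[0,0,0,0]]]'>/dev/null; python3 sx.py|tail -1
python3 -m handwheel '[[[0,-0.05,0,0],[0,0,0,0]]]'>/dev/null; python3 sx.py
```

```text
strut x 56.63 y -1.28 Fx -13.2
strut x 56.71 y -1.3 Fx -15.6
t 25.2 pos [523.6 125.9  66.6] xdir [ 0.0049 -0.0061 -1.    ] yang -77.93 | shift cm [0.01 0.3  0.08] turn 0.0 F [  3.2 -15.9  -6.6] w 13.7 q [ 0.1   0.54  1.69 -0.01  0.9   1.46]
strut x 56.9 y -1.3 Fx -16.3
```

```bash
python3 -m handwheel '[[[0,-0.05,0,0],[0,0,0,0]]]' >/dev/null; python3 sx.py|tail -1
python3 -m handwheel '[[[0,-0.05,0,0],[0,0,0,0]]]'>/dev/null; python3 sx.py
```

```text
strut x 57.2 y -1.33 Fx -16.6
t 25.53 pos [523.4 126.8  66.6] xdir [ 0.005  -0.0062 -1.    ] yang -77.94 | shift cm [0.01 0.39 0.08] turn 0.0 F [  3.6 -15.8  -6.8] w 13.5 q [ 0.1   0.54  1.69 -0.01  0.9   1.46]
strut x 57.79 y -1.32 Fx -16.2
```

```bash
python3 -m handwheel '[[[0,-0.05,0,0],[0,0,0,0]]]' >/dev/null; python3 sx.py|tail -1
python3 -m handwheel '[[[0,-0.05,0,0],[0,0,0,0]]]'>/dev/null; python3 sx.py|tail -1
python3 -m handwheel '[[[0,-0.05,0,0],[0,0,0,0]]]'>/dev/null; python3 sx.py|tail -1
python3 -m handwheel '[[[0,-0.05,0,0],[0,0,0,0],[0,0,0,0]]]'>/dev/null; python3 sx.py
python3 - <<'E'
from h import *
im,d=bot.capture('top'); cv2.imwrite('pics/t6.png',cv2.resize(im[180:245,170:260,::-1],None,fx=8,fy=8,interpolation=cv2.INTER_CUBIC))
E
```

```text
strut x 58.15 y -1.33 Fx -17.0
strut x 58.81 y -1.33 Fx -16.1
strut x 59.41 y -1.32 Fx -15.0
t 26.28 pos [523.1 128.7  66.6] xdir [ 0.005  -0.0062 -1.    ] yang -77.94 | shift cm [0.01 0.58 0.09] turn 0.0 F [  2.9 -16.6  -6.1] w 13.7 q [ 0.1   0.54  1.69 -0.01  0.9   1.47]
strut x 59.73 y -1.35 Fx -16.8
```

View pics/t6.png

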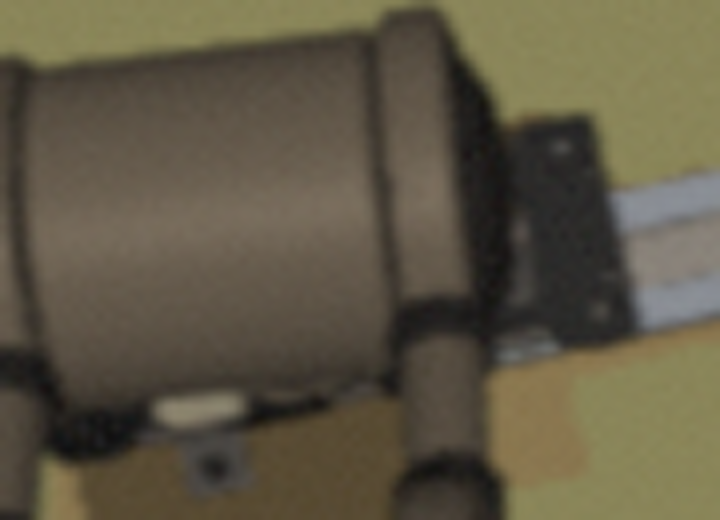

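Travel is about 3 mm: the force has sat on a plateau at ~16.5 N since x≈56.8, and I'm now at 59.7. I'll unload the arm before opening.

```bash
python3 -m handwheel '[[[0,0.05,0,0],[0,0.05,0,0],[0,0,0,0]]]' >/dev/null; python3 sx.py|tail -1
python3 -m handwheel '[[[0.02,0.05,0,0],[0,0.05,0,0],[0,0,0,0]]]'>/dev/null; python3 sx.py
```

```text
strut x 59.52 y -1.32 Fx -13.1
t 26.83 pos [523.1 128.3  66.6] xdir [ 0.0046 -0.0037 -1.    ] yang -77.97 | shift cm [0.01 0.54 0.08] turn -0.0 F [ 1.6 -9.5 -3.5] w 14.0 q [ 0.1   0.54  1.69 -0.01  0.9   1.46]
strut x 59.31 y -1.32 Fx -9.6
```

```bash
python3 -m handwheel '[[[0,0.05,0,0],[0,0.05,0,0],[0,0,0,0]]]' >/dev/null; python3 sx.py|tail -1
python3 -m handwheel '[[[0,0.05,0,0],[0,0.03,0,0],[0,0,0,0]]]'>/dev/null; python3 sx.py
```

```text
strut x 59.12 y -1.34 Fx -5.1
t 27.33 pos [523.1 128.1  66.6] xdir [ 0.0043 -0.0013 -1.    ] yang -77.97 | shift cm [0.01 0.52 0.08] turn -0.0 F [ 2.4 -6.5  0.7] w 14.1 q [ 0.1   0.54  1.69 -0.    0.9   1.46]
strut x 59.12 y -1.3 Fx -6.8
```

```bash
python3 -m handwheel '[[[0,0.05,0,0],[0,0.03,0,0],[0,0,0,0]]]' >/dev/null; python3 sx.py
python3 -m handwheel '[[[0,0,0,0],[0,0,0,0],[0,0,0,0],[0,0,0,0],[0,0,0,0],[0,0,0,0],[0,0,0,0],[0,0,0,0]]]' 0.4 ; python3 sx.py
```

```text
t 27.58 pos [523.1 128.   66.5] xdir [ 4.e-03 -3.e-04 -1.e+00] yang -77.98 | shift cm [-0.    0.52  0.07] turn -0.0 F [ 1.8 -4.8  4.5] w 13.6 q [ 0.1   0.54  1.69 -0.    0.9   1.46]
strut x 59.07 y -1.23 Fx -5.0
time: 28.25
tool_pos: [521.4, 128.5, 65.2]
tcp_rot: [-1.139, 1.571, 2.213]
contact_force: [-1.2, -0.1, -0.7]
grip_width: 37.0
t 28.25 pos [521.4 128.5  65.2] xdir [-1.e-04  2.e-04 -1.e+00] yang -77.98 | shift cm [-0.13  0.59 -0.08] turn -0.0 F [-1.2 -0.1 -0.7] w 37.0 q [0.1  0.55 1.69 0.   0.9  1.46]
strut x 59.83 y 0.28 Fx 0.1
```

```bash
python3 -m handwheel '[[[-0.5,0,0,0],[-2,0,0,0],[-3,0,0,0],[-4,0,0,0],[-4,0,0,0],[-1,0,0,0]]]'
python3 -m handwheel '[[[0,3,1,0],[0,4,1,0],[0,4,1,0],[0,4,1,0],[0,4,1,0],[0,4,1,0],[0,3,0,0],[0,0,0,0]]]'
python3 - <<'E'
from h import *
for n,(a,b,c,e) in dict(side=(145,215,205,275),top=(185,245,170,250)).items():
    im,d=bot.capture(n); np.save(f'{n}7.npy',d); cv2.imwrite(f'pics/{n}7f.png',im[:,:,::-1])
    cv2.imwrite(f'pics/{n}7.png',cv2.resize(im[a:b,c:e,::-1],None,fx=8,fy=8,interpolation=cv2.INTER_CUBIC))
    print(n,bot.spot_point(n,'bolt')[:3])
d=np.load('top7.npy'); m=cam('top')
v,u=np.mgrid[0:384,0:512]
P=np.stack([(u-m['cx'])/m['fx']*d,(v-m['cy'])/m['fy']*d,d],-1)@m['rotation'].T+m['position']
k=(P[...,2]>80)&(P[...,2]<110)&(u>180)&(u<240)&(v>190)&(v<240)&(d>0); q=P[k]
r=cv2.minAreaRect(q[:,:2].astype(np.float32)); print(r,len(q),np.percentile(q[:,2],[5,50,95]))
p=np.array(r[0])-[534.2,70]; print(p@[-.2086,.978],p@[-.978,-.2086])
E
```

```text
time: 28.75
tool_pos: [524.1, 128.7, 217.1]
tcp_rot: [3.043, 1.56, 0.111]
contact_force: [1.4, 0.6, 0.5]
grip_width: 36.6
time: 29.42
tool_pos: [517.3, -143.9, 210.3]
tcp_rot: [1.87, 1.568, -1.067]
contact_force: [-0.5, -0.3, 0.5]
grip_width: 36.3
side [{'point': [233.1, 177.7], 'conf': 0.61}]
top [{'point': [213.9, 216.1], 'conf': 0.5}, {'point': [266.9, 143.3], 'conf': 0.33}]
((523.5722045898438, 125.74539184570312), (43.11017608642578, 14.170674324035645), 11.397249221801758) 90 [86.49541355 93.95616956 97.32886081]
56.73595134765626 -1.2345048278808155
```

View pics/side7.png

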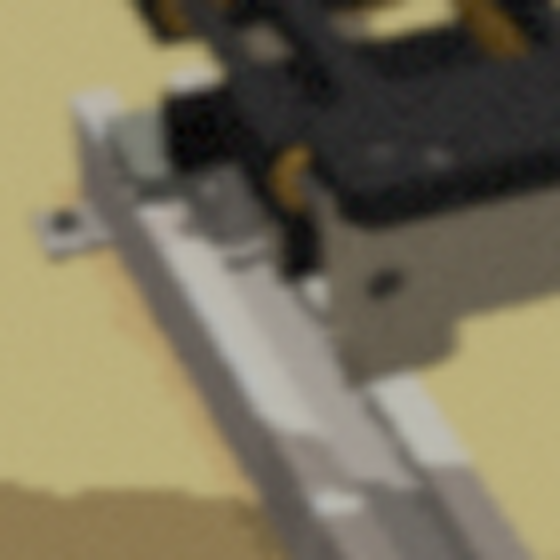

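View pics/top7.png

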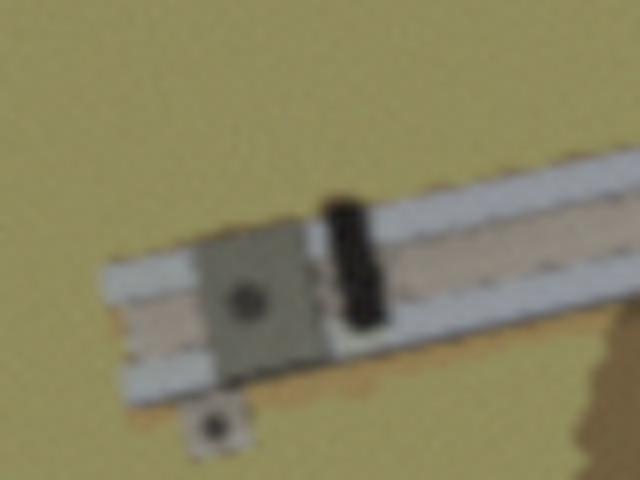

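```bash
python3 -m handwheel '[[[0,4,0,0],[0,4,0,0],[0,4,0,0],[0,2,0,0],[0,0,0,0],[0,0,0,0]]]'
python3 - <<'E'
from h import *
im,d=bot.capture('top'); m=cam('top'); im2,_=bot.capture('side')
v,u=np.mgrid[0:384,0:512]
P=np.stack([(u-m['cx'])/m['fx']*d,(v-m['cy'])/m['fy']*d,d],-1)@m['rotation'].T+m['position']
def r(z0,z1,b):
    k=(P[...,2]>z0)&(P[...,2]<z1)&(u>180)&(u<b)&(v>190)&(v<240)&(d>0); q=P[k]; R=cv2.minAreaRect(q[:,:2].astype(np.float32)); p=np.array(R[0])-[534.2,70]; return R,len(q),p@[-.2086,.978]
print(r(80,110,240)); print(r(50,66,209))
cv2.imwrite('pics/fin.png',np.vstack([im[100:290,140:400,::-1],im2[150:340,190:450,::-1]]).repeat(1,0))
a=cv2.imread('pics/fin.png'); cv2.imwrite('pics/fin.png',cv2.resize(a,None,fx=1.55,fy=1.55))
E
```

```text
time: 30.12
tool_pos: [546.2, -274.4, 209.7]
tcp_rot: [-1.23, 1.569, 2.122]
contact_force: [-1.5, 0.5, 0.0]
grip_width: 36.6
(((523.6180419921875, 125.77609252929688), (43.012420654296875, 14.177268028259277), 12.250160217285156), 89, np.float64(56.75641493408204))
(((514.1524658203125, 162.8047332763672), (49.39532470703125, 39.794883728027344), 11.426305770874023), 229, np.float64(94.94494477416993))
```

View pics/fin.png

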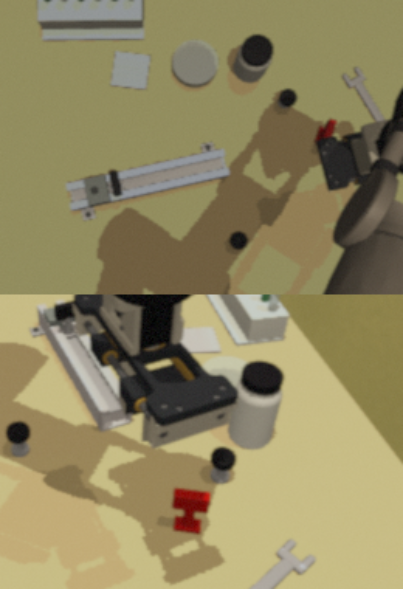

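The bolt stands crosswise, 38.2 mm from the block centre. That puts the stem front 31.2 mm from it and gives about 2.8 mm of plunger travel. The bystanders are in place and the robot is clear.

```bash
python3 -c "
from h import *
print(bot.close_job())"
```

```text
the job is handed in; nothing more can be done
None
```

The job is done and handed in at about 30 s of the 67 s allowed; the hand-in reports no verdict.

**What I did:**
- I gripped the black-bar bolt and centred it in the slot mouth by touching both walls lightly, at no more than about 4 N.
- I pressed it onto the spring strip to about 3 mm below seat height, gave it a quarter turn, and let it rise until it caught. An upward pull of about 27 N confirmed it was held.
- I slid it, still caught, to the plunger, unloaded the arm and let go.

**What the last checks showed:**
- **Plunger travel:** the top camera gives about 2.8 mm from the distance between bolt and block. Feel gave about 2.85 mm, from contact at about 56.4 mm to about 59.25 mm.
- **Bolt:** it stands crosswise, the bar at 12.2° against 12.0° for straight across the slot. The bar's top is at about 94 mm, against 95 mm expected when caught.
- **Bystanders:** the studs, jar, dishes, plate and red look-alike looked unmoved in the last pictures. The wrench was partly hidden behind the arm in the top view, and I did not check the flask. Nothing was touched near any of them.

**What disagreed:**
- The plunger was felt about 2.5 mm further along than the camera first put it. That fits an offset between the camera and the robot, so I judged the travel only by relative measures.
- My pull test briefly went higher than I intended, to about 28 N, which is still under the 45 N limit.
- When the jaws opened, the arm sprang forward about 0.8 mm. The pictures taken afterwards show no extra travel from it.

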